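# Hang up the hinge guard and hold the trolley flap on its hinge

### The job

Lift the steel guard off the hinge block and hang it astride the horizontal towel rail, letting go of it there. Then take the bamboo flap out of its rack and lower its single knuckle into the groove between the block's two knuckles so that the pin holes line up, with the flap upright. Finish still gripping the flap there, holding it for me to push the pin through, and do not knock over or shift the cup, flask or glasses.

Things in the scene. Friction and masses are not known exactly. Their poses are not given: they have to be found in the camera images.
- jamb: Fixed hinge block, bamboo, upright 34 mm thick (x), 170 long (y), on a foot 90 x 180 x 12 mm. Along its top (y) runs a 45-degree V groove, mouth 24 mm wide, holding two steel knuckles 20 mm in diameter, 55 long, with a 46 mm gap between them (ends bevelled 3 mm), centred at x = y = 0. Origin: centre of the underside. Knuckle axis 85 mm above it; a 20 mm knuckle seated in the V lies on this axis.
- jamb_bore (a point): Point on the axis of the block's two knuckles, in the middle of the gap between them, 85 mm above the trolley top; axes as jamb. Here the middle of the flap's knuckle belongs.
- leaf: Loose bamboo flap, 0.2 kg, upright in the rack: board 12 mm thick (x), 150 wide (y), below it a steel knuckle (diameter 20, length 40 along y, ends bevelled 3) on a neck 36 wide, 4 thick. Faces alike. Origin: centre of the knuckle's bore, z up the board, which spans 16 to 110 mm above the origin. Bore 10 mm (dark) for a 6 mm pin. Grip across the thickness at the top edge, mid-width.
- rack: Fixed bamboo rack holding the flap upright, left or right of the hinge block (the rail is on the other side). Origin: centre of the underside; slot along y, 15.6 mm wide, its floor 36 mm up, between cheeks 76 mm high at y = +-47 to +-83 mm, open between them. The flap leaves straight up.
- guard: Loose steel guard, 0.22 kg, astride the middle of the hinge block: upside-down U 70 mm long (y), gable roof, legs 40 mm apart inside, 46 outside, reaching 60 mm below the origin. On the ridge a bamboo tab 10 mm thick (x), 50 long (y), its top 42 mm above the origin: grip it across its thickness. Origin: inside of the ridge, mid-length, z up. On a bar, the ridge lies along the bar.
- rail: Fixed towel rail: steel bar 16 mm in diameter along y, axis 140 mm above the trolley top, on two posts 18 mm thick at y = +-100 mm. Origin: on the trolley top below the bar's middle. With the guard hung on it, the guard's origin is about 10 mm above the bar's axis.
- rail_mid (a point): Middle of the rail's bar, on its axis.
- jigger: Grey ceramic jigger cup, 52 mm wide, 70 mm high, origin under its foot. Leave alone.
- glass_a: Tall highball glass, 64 mm wide, 150 mm high, origin under its foot. Leave alone.
- glass_b: Tall highball glass like the other. Leave alone.
- flask: Steel twist-cap flask, 60 mm wide, 170 mm high, origin under its foot. Leave alone.
Things that resemble listed ones, but are neither listed nor needed, are in the scene too. There is more than one size of the leaf; the job needs the smallest.

How it is judged:
On the way:
1. the guard hangs astride the rail and has been let go (x of guard in the frame of rail_mid between -0.015 and 0.015 m and y of guard in the frame of rail_mid between -0.095 and 0.095 m and z of guard in the frame of rail_mid between 0 and 0.022 m and angle between guard's own z axis and vertical below 0.4 rad and angle between the y axis of guard and the y axis of rail, either way round below 0.4 rad and contact force between guard and rail above 0.5 N and contact force between guard and the fingers below 0.1 N and linear speed of guard below 0.05 m/s), for 0.2 s.
At the end, for the whole second after the job is handed in: Guard hangs still and untouched on the bar between its posts (15 mm across, 0-22 mm above its axis, tilt and yaw under 0.4 rad). Flap gripped and still, its bore within 4 mm of the knuckle axis, 6 mm along it, parallel within 0.1 rad, upright within 0.17 rad (all of step 1 and x of leaf in the frame of jamb_bore between -0.004 and 0.004 m and y of leaf in the frame of jamb_bore between -0.006 and 0.006 m and z of leaf in the frame of jamb_bore between -0.004 and 0.004 m and angle between the y axis of leaf and the y axis of jamb, either way round below 0.1 rad and angle between leaf's own z axis and vertical below 0.17 rad and linear speed of leaf below 0.03 m/s and contact force between leaf and the fingers above 1 N); the arm keeps its last pose, push and grip.
It fails at once if a glass, the jigger cup or the flask is shifted by more than 30 mm or tipped (distance of any of jigger, glass_a, glass_b, flask from where it was at the start of the episode above 0.03 m or angle between any of jigger, glass_a, glass_b, flask's own z axis and vertical above 0.3 rad).
It also fails if it takes over 54 s, if anything falls off the work surface, if the arm or the gripper's body presses on something with over 40 N, if the wrist force passes 120 N, or if a joint passes its speed limit or range.

### The arm

A 6-joint arm with a two-finger parallel gripper is mounted at the origin on the work surface. World frame = base frame: x ahead of the robot, y to its left, z up, the work surface at z = 0. Lengths are in m, angles in rad, forces in N, time in s.
With the tool pointing down it reaches from about 0.35 to 1 m from the base axis. Payload 7.1 kg.
Tool frame: the origin (TCP) lies at the very end of the fingers, on their centre line; the grasp point (between the pads) lies 19 mm behind it; z points along the fingers, y is the line along which they close (so a half turn about z gives the same grasp; the last joint's range is limited). The gripper opens to 85 mm and grips with 20 to 120 N. Pads are 22 mm wide; open, the fingers measure 114 mm over their backs; the gripper's body (76 mm by 85 mm) begins 54 mm behind the grasp point. The pads swing forward as they close: fully open they stand 13 mm farther back than shut.
Start: joints at [-1.337, 0.423, 1.63, -0, 1.089, -0.019], TCP at [0.156, -0.605, 0.231] pointing down, gripper open.
Joint ranges: [-3, 3], [-0.9, 2.11], [0.09, 2.58], [-1.31, 4.45], [0.11, 2.69], [-2.54, 2.54]. Speed limits (rad/s): [2.39, 2.39, 3.01, 3.14, 3.14, 3.14].

### API

Orientations are given as a unit quaternion [x, y, z, w].
In Python, from plant import manip, capture gives the robot as it stands.
- The arm moves only by the tool jog_arm, never from a script. Its argument "targets" is a list of rows, each an object with "delta_pos": the shift along the tool's x, y, z in mm, a list of three; "angular": the turn, a rotation vector about the tool's x, y, z in degrees, a list of three. In form: [{"delta_pos": [tx, ty, tz], "angular": [wx, wy, wz]}, ...]. A call has 1 to 12 rows; each row is the pose to reach, as a shift and turn from the pose commanded when the call began, along the tool's axes at that moment; what a row does not reach only later rows make up. A row lasts 1/12 s, in which the tool goes at most 41.7 mm and 7.16 degrees, less where a joint would pass 70% of its speed; a pose out of reach is approached as far as the arm can. A call with a gripper value outside its range is refused whole. "grip" is the closure in counts, from 0 (fully open) to 255 (shut), set as the call begins (left out, the last holds). The fingers move at their own pace and stop on an object; "grip_force" is the grip in N (left out, the last holds). Time passes only in rows, so rows that repeat a pose let the fingers close. It gives the time, the measured TCP pose, the force, the opening and the grip force at its end, in the units of the state.
- manip.sense(): the state, without advancing time (a new reading comes with each control period).
- capture(name): name is "scene" or "top" or "wrist"; returns a dict with "frame" (480x640x3 uint8, red, green, blue), "vfov" (degrees; the focal length in pixels is half the picture's height over the tangent of half this angle, whatever the lens; pixels are square), "cx", "cy" (the principal point, pixels), "rvec" (rotation vector, rad) and "tvec" (3), from world to camera coordinates, as OpenCV has them; the wrist camera has in their place "T_tool_cam" (4x4, takes a point from camera to tool coordinates, whose origin is the TCP and whose axes are the flange's). Camera axes: x right, y down, z forward; pixel columns grow to the right and rows downward; lengths in m; the calibration is good to about 2 mm. A picture is of the moment at which its call begins: read the wrist's pose just before it. There is no depth.
- manip.job_done(): hands the job in; it is judged then, once.
The state is a dict: "time_s": time; "joints": joint angles; "dq": joint speeds; "tau": joint torques, N m; "ee_pos": TCP position; "tool_rot": TCP orientation; "contact_force": force on the tool from outside, world axes, zero at the start; "moment": the same for the moment, N m; "finger_gap": finger opening in m; "finger_force": force on a finger pad.
Only numpy, scipy, OpenCV 4.12 (cv2) and the standard library are available. Lean on these libraries where they do the work, as an engineer would, in place of code of your own. Each camera call takes 0.05 s, during which the arm holds its last target. There are 200 camera calls.

## Working session

There is one attempt and no reset: what is moved stays moved. The work goes in short steps, Python scripts to look and compute and a tool call to move; the robot and the scene stay as the last step left them, time stands still between calls to the robot, and variables do not carry over. Pictures are saved under pics/ and viewed, at most 12 in all, crops included, and the job is handed in when it is done.

Besides the shell and the picture viewer there is one more tool, called as name([rows], argument=value, ...), one row to a line, values as JSON. jog_arm: Moves the arm, as the interface text tells. Its arguments: {"type":"object","properties":{"targets":{"type":"array","items":{"type":"object","properties":{"delta_pos":{"type":"array","items":{"type":"number"}},"angular":{"type":"array","items":{"type":"number"}}}}},"grip":{"type":"number"},"grip_force":{"type":"number"}},"required":["targets"]}

```bash
mkdir -p pics; cat > h.py <<'E'
import numpy as np, cv2, json
from plant import manip, capture
from scipy.spatial.transform import Rotation as R
def snap(n,f):
    if n=='wrist':
        s=manip.sense()
    c=capture(n); cv2.imwrite(f'pics/{f}.png',c['frame'][:,:,::-1])
    fl=240/np.tan(np.radians(c['vfov'])/2); K=np.array([[fl,0,c['cx']],[0,fl,c['cy']],[0,0,1]])
    if n=='wrist':
        T=np.eye(4);T[:3,:3]=R.from_quat(s['tool_rot']).as_matrix();T[:3,3]=s['ee_pos']
        M=np.linalg.inv(T@np.array(c['T_tool_cam']))
    else:
        M=np.eye(4);M[:3,:3]=cv2.Rodrigues(np.array(c['rvec'],float))[0];M[:3,3]=np.ravel(c['tvec'])
    np.savez(f'pics/{f}.npz',K=K,M=M); return c['frame']
def ray(f,uv):
    d=np.load(f'pics/{f}.npz');M=np.linalg.inv(d['M'])
    v=M[:3,:3]@np.linalg.inv(d['K'])@np.array([*uv,1.]);return M[:3,3],v
def atz(f,uv,z):
    o,v=ray(f,uv);return o+v*(z-o[2])/v[2]
def proj(f,P):
    d=np.load(f'pics/{f}.npz');q=d['K']@(d['M'][:3,:3]@np.array(P,float).T+d['M'][:3,3:]);return (q[:2]/q[2]).T
def tri(obs):
    A=np.zeros((3,3));b=np.zeros(3)
    for f,uv in obs:
        o,v=ray(f,uv);v=v/np.linalg.norm(v);P=np.eye(3)-np.outer(v,v);A+=P;b+=P@o
    return np.linalg.solve(A,b)
def delta(pos,rotz=0):
    s=manip.sense();r=R.from_quat(s['tool_rot']);return r.inv().apply(np.array(pos)-s['ee_pos'])*1000
E
python3 - <<'E'
from h import *
snap('scene','s0');snap('top','t0')
s=manip.sense();print(s['time_s'],s['ee_pos'],R.from_quat(s['tool_rot']).as_matrix().round(3).tolist())
for f in('s0','t0'):
    d=np.load(f'pics/{f}.npz');print(d['K'].round(1).tolist(),np.linalg.inv(d['M']).round(3).tolist())
E
```

```text
0.1 [ 0.15622017 -0.60463704  0.23060664] [[0.968, 0.25, -0.0], [0.25, -0.968, 0.001], [0.0, -0.001, -1.0]]
[[443.0, 0.0, 315.7], [0.0, 443.0, 246.8], [0.0, 0.0, 1.0]] [[0.056, 0.66, -0.75, 1.491], [0.998, -0.039, 0.04, -0.211], [-0.002, -0.751, -0.661, 1.001], [0.0, 0.0, 0.0, 1.0]]
[[441.7, 0.0, 316.3], [0.0, 441.7, 241.8], [0.0, 0.0, 1.0]] [[-0.005, -0.996, 0.088, 0.417], [-1.0, 0.005, -0.006, -0.175], [0.006, -0.088, -0.996, 1.26], [0.0, 0.0, 0.0, 1.0]]
```

View pics/s0.png

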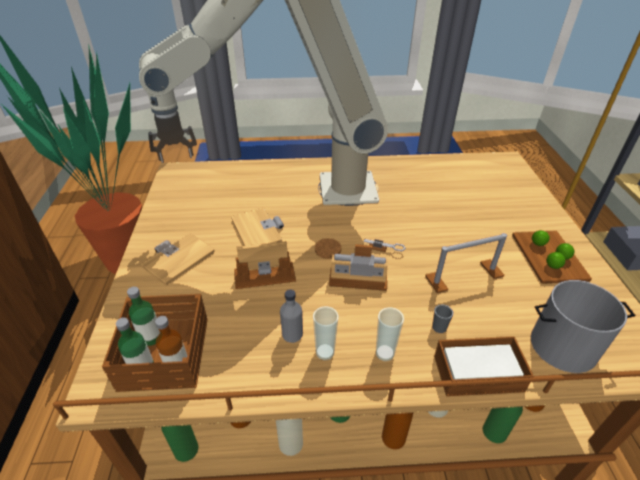

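View pics/t0.png

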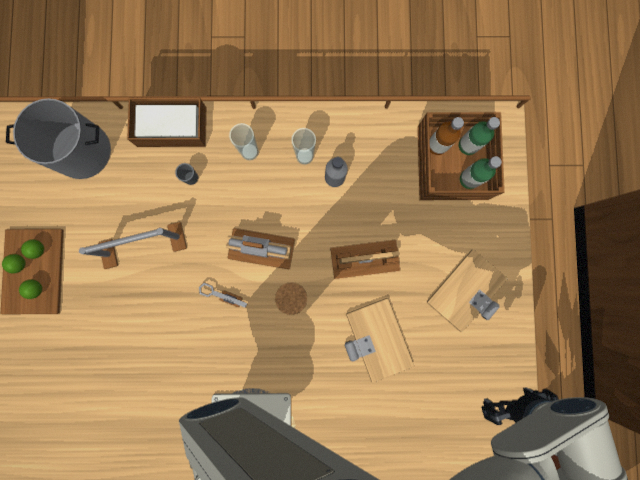

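The table has the hinge block with the guard at top (262,248), the rack with the flap at (365,259), the rail from (82,250) to (185,235), and glasses, flask and cup along the row at y≈130-175. Two larger decoy flaps lie flat. Next are enlarged crops.

```bash
python3 - <<'E'
import cv2,numpy as np
t=cv2.imread('pics/t0.png');s=cv2.imread('pics/s0.png')
def c(i,x,y,w,h,k):
    o=cv2.resize(i[y:y+h,x:x+w],None,fx=k,fy=k,interpolation=cv2.INTER_CUBIC)
    for a in range(0,w,10):cv2.line(o,(a*k,0),(a*k,4 if (x+a)%50 else 12),(0,0,255),1)
    for a in range(0,h,10):cv2.line(o,(0,a*k),(4 if (y+a)%50 else 12,a*k),(0,0,255),1)
    return o
cv2.imwrite('pics/c1.png',np.vstack([c(t,220,220,200,65,4),c(s,225,225,200,75,4)]))
cv2.imwrite('pics/c2.png',np.hstack([c(t,70,210,130,70,3),c(s,415,225,130,70,3)]))
E
```

```text
(no output)
```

View pics/c1.png

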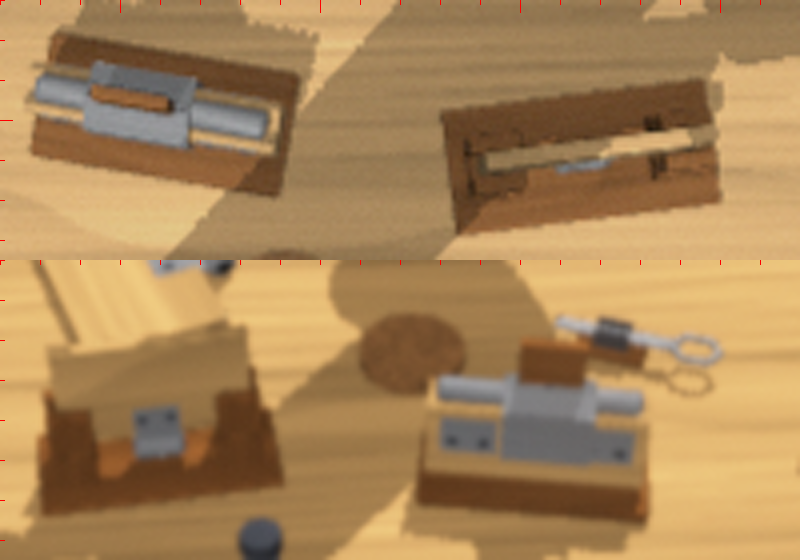

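View pics/c2.png

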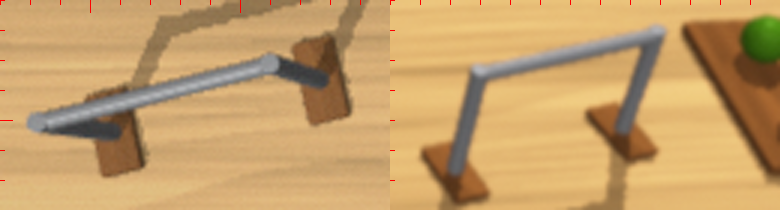

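The crops show, in top pixels: block foot corners (233,228), (295,238), (290,269), (228,258); tab top centre about (253.3,244.5). Flap top edge runs from about (341,260) to (399,254). Rail ends are at (82.3,250.7) and (160,231), matching scene (504.3,236.7) and (444.3,249).

```bash
python3 - <<'E'
from h import *
def yaw(d): return np.degrees(np.arctan2(-d[0],d[1]))  # angle of y axis
P=lambda x,y:(220+x/4,220+y/4)
J=np.array([atz('t0',P(*p),.009) for p in[(52,32),(299,73),(279,196),(31,153)]])
print('jamb',J.mean(0),yaw(J[0]-J[1]),yaw(J[3]-J[2]),np.linalg.norm(J[0]-J[1]),np.linalg.norm(J[1]-J[2]))
print('tab',atz('t0',P(133,98),.1395), 'pred from jamb',proj('t0',[[*J.mean(0)[:2],.1395]]))
K=np.array([atz('t0',P(*p),.006) for p in[(441,112),(703,79),(721,203),(457,234)]])
print('rack',K.mean(0),yaw(K[0]-K[1]),yaw(K[3]-K[2]),np.linalg.norm(K[0]-K[1]),np.linalg.norm(K[1]-K[2]))
a,b=atz('t0',P(485,162),.13),atz('t0',P(714,135),.13);print('leaf',(a+b)/2,yaw(a-b),np.linalg.norm(a-b))
r1=tri([('t0',(82.3,250.7)),('s0',(504.3,236.7))]);r2=tri([('t0',(160,231)),('s0',(444.3,249))])
print('rail',r1,r2,(r1+r2)/2,yaw(r1-r2),np.linalg.norm(r1-r2))
a,b=atz('t0',(82.3,250.7),.14),atz('t0',(160,231),.14);print((a+b)/2,yaw(a-b))
# tab top in scene: crop (520..590,343) -> 
S=lambda x,y:(225+x/4,225+(y-260)/4)
print('tabtri',tri([('t0',P(133,98)),('s0',S(555,346))]))
# flask/glasses tri rough on floor
for n,p,z in[('flask',(336,172),.085),('gA',(249,155),0.0),('gB',(305,158),0.0),('jig',(187,174),.035)]:print(n,atz('t0',p,z))
s=manip.sense();r=R.from_quat(s['tool_rot']);print(r.as_euler('ZYX',degrees=True))
E
```

```text
jamb [ 0.50982783 -0.02672694  0.009     ] -9.732407539009808 -10.108868770830664 0.17841093429412178 0.0884450822625001
tab [ 0.51000516 -0.02163085  0.1395    ] pred from jamb [[255.2543092  244.55994988]]
rack [ 0.4776318  -0.32161497  0.006     ] 6.917502437080459 6.370318077085605 0.18863219021813668 0.08908122764136565
leaf [ 0.47690594 -0.31934271  0.13      ] 6.43324507480734 0.1480691185240716
rail [0.49671554 0.41413594 0.13628161] [0.54562522 0.21622892 0.14039037] [0.52117038 0.31518243 0.13833599] 13.881621909809406 0.20390249685213463
[0.52092683 0.31340642 0.14      ] 14.184379976694583
tabtri [ 0.51092168 -0.01755918  0.13144523]
flask [ 0.7106169  -0.23683001  0.085     ]
gA [0.78321122 0.01168887 0.        ]
gB [ 0.77370984 -0.15137217  0.        ]
jig [0.71894312 0.18065354 0.035     ]
[ 1.44821900e+01 -2.29420307e-03 -1.79918466e+02]
```

jog_arm([
  {"delta_pos": [345, -335, 0], "angular": [0, 0, -65.6]},
  {"delta_pos": [345, -335, 0], "angular": [0, 0, -65.6]},
  {"delta_pos": [345, -335, 0], "angular": [0, 0, -65.6]},
  {"delta_pos": [345, -335, 0], "angular": [0, 0, -65.6]},
  {"delta_pos": [345, -335, 0], "angular": [0, 0, -65.6]},
  {"delta_pos": [345, -335, 0], "angular": [0, 0, -65.6]},
  {"delta_pos": [345, -335, 0], "angular": [0, 0, -65.6]},
  {"delta_pos": [345, -335, 0], "angular": [0, 0, -65.6]},
  {"delta_pos": [345, -335, 0], "angular": [0, 0, -65.6]},
  {"delta_pos": [345, -335, 0], "angular": [0, 0, -65.6]},
  {"delta_pos": [345, -335, 0], "angular": [0, 0, -65.6]},
  {"delta_pos": [345, -335, 0], "angular": [0, 0, -65.6]},
], grip=0)

```text
time_s: 1.1
ee_pos: [0.4077, -0.1913, 0.2313]
tool_rot: [0.765, 0.644, 0.0, -0.0]
contact_force: [-0.5, 0.4, 0.8]
finger_gap: 0.0855
finger_force: 0.0
```

```bash
cat > go.py <<'E'
import sys
from h import *
x,y,z,yw=map(float,sys.argv[1:5]) # target TCP, yaw of tool y axis (deg), vertical
s=manip.sense();r=R.from_quat(s['tool_rot'])
c,n=np.cos(np.radians(yw)),np.sin(np.radians(yw))
# tool y=(c,n,0), z=(0,0,-1), x = y x z
Y=np.array([c,n,0]);Z=np.array([0,0,-1.]);X=np.cross(Y,Z)
T=R.from_matrix(np.c_[X,Y,Z])
print('t',round(s['time_s'],2),'pos',s['ee_pos'].round(4) if hasattr(s['ee_pos'],'round') else s['ee_pos'],'yawY',np.degrees(np.arctan2(*r.as_matrix()[1::-1,1])).round(2),'j',np.round(s['joints'],2),'gap',s['finger_gap'],'F',np.round(s['contact_force'],1),s['finger_force'])
print('delta',(r.inv().apply(np.array([x,y,z])-s['ee_pos'])*1000).round(1),'ang',np.degrees((r.inv()*T).as_rotvec()).round(2))
E
python3 go.py .510 -.0235 .23 -9.9
```

```text
t 1.1 pos [ 0.4077 -0.1913  0.2313] yawY -9.81 j [-0.47  0.16  2.    0.    0.98 -0.29] gap 0.08548064717726796 F [-0.5  0.4  0.8] 0.0
delta [182.8  72.2   1.4] ang [ 0.   -0.04  0.09]
```

jog_arm([
  {"delta_pos": [183, 72, 1], "angular": [0, 0, 0]},
  {"delta_pos": [183, 72, 1], "angular": [0, 0, 0]},
  {"delta_pos": [183, 72, 1], "angular": [0, 0, 0]},
  {"delta_pos": [183, 72, 1], "angular": [0, 0, 0]},
  {"delta_pos": [183, 72, 1], "angular": [0, 0, 0]},
  {"delta_pos": [183, 72, 1], "angular": [0, 0, 0]},
  {"delta_pos": [183, 72, 1], "angular": [0, 0, 0]},
  {"delta_pos": [183, 72, 1], "angular": [0, 0, 0]},
])

```text
time_s: 1.77
ee_pos: [0.5084, -0.0267, 0.2299]
tool_rot: [0.765, 0.644, -0.001, -0.0]
contact_force: [0.1, -0.1, -0.7]
finger_gap: 0.0856
finger_force: 0.0
```

```bash
python3 go.py .510 -.0235 .108 -9.9; python3 -c "
from h import *
snap('wrist','w1')
print(proj('w1',[[.51,-.0235,.1395],[.51,-.0235,.0975],[.51,-.027,.012]]))"
```

```text
t 1.77 pos [ 0.5084 -0.0267  0.2299] yawY -9.88 j [-0.08  0.26  1.88 -0.    1.    0.1 ] gap 0.08562161865964882 F [ 0.1 -0.1 -0.7] 0.0
delta [  3.5   1.2 121.9] ang [-0.08  0.02  0.02]
[[319.81909304 235.09330783]
 [319.82199781 217.98721752]
 [320.48434172 198.48237691]]
```

View pics/w1.png

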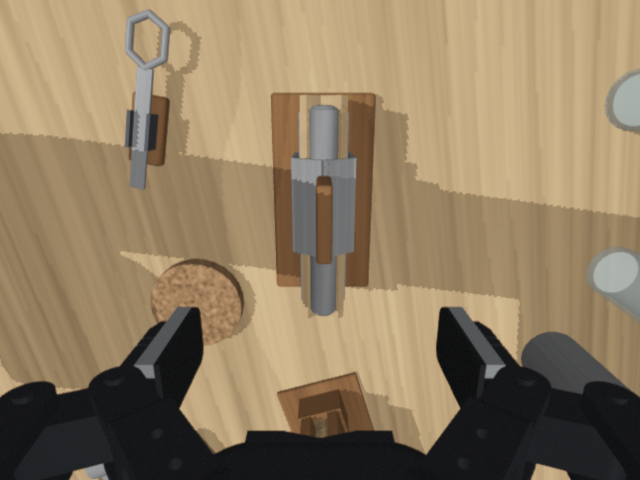

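The wrist view shows the tab top about (317–331, 178–262), knuckles from (323,107) to (323,313), and foot corners (272,94), (375,94), (369,286), (277,286).

```bash
python3 - <<'E'
from h import *
yaw=lambda d: np.degrees(np.arctan2(-d[0],d[1]))
f='w1'
J=np.array([atz(f,p,.012) for p in[(272,94),(375,94),(369,286),(277,286)]])
print('jamb',J.mean(0),yaw(J[0]-J[3]),yaw(J[1]-J[2]),np.linalg.norm(J[0]-J[3]),np.linalg.norm(J[0]-J[1]))
a,b=atz(f,(323.5,107),.088),atz(f,(323,313),.088);print('kn',(a+b)/2,yaw(a-b),np.linalg.norm(a-b))
a,b=atz(f,(324,178),.1395),atz(f,(324.5,262),.1395);print('tab',(a+b)/2,yaw(a-b),np.linalg.norm(a-b))
E
```

```text
jamb [ 0.51273653 -0.02588539  0.012     ] -10.329559072487857 -9.502964188024825 0.17720178288017008 0.08746772012658623
kn [ 0.51204989 -0.0262834   0.088     ] -9.904126504300757 0.15476079940597484
tab [ 0.51412344 -0.01543211  0.1395    ] -9.396338246143848 0.05223561997210015
```

```bash
python3 go.py .512 -.0175 .108 -9.7
```

```text
t 1.82 pos [ 0.5082 -0.0272  0.23  ] yawY -9.94 j [-0.08  0.26  1.88 -0.    1.    0.1 ] gap 0.08537631382619709 F [-0.1 -0.4  0.1] 0.0
delta [ 10.2   2.2 122. ] ang [-0.07  0.02 -0.24]
```

jog_arm([
  {"delta_pos": [9, 2, 40], "angular": [0, 0, 0]},
  {"delta_pos": [9, 2, 70], "angular": [0, 0, 0]},
  {"delta_pos": [9, 2, 95], "angular": [0, 0, 0]},
  {"delta_pos": [9, 2, 110], "angular": [0, 0, 0]},
  {"delta_pos": [9, 2, 118], "angular": [0, 0, 0]},
  {"delta_pos": [9, 2, 122], "angular": [0, 0, 0]},
  {"delta_pos": [9, 2, 122], "angular": [0, 0, 0]},
])

```text
time_s: 2.4
ee_pos: [0.5122, -0.0189, 0.1081]
tool_rot: [0.766, 0.643, -0.0, -0.0]
contact_force: [0.8, -0.7, -1.3]
finger_gap: 0.0854
finger_force: 0.0
```

jog_arm([
  {"delta_pos": [0, 0, 0]},
  {"delta_pos": [0, 0, 0]},
  {"delta_pos": [0, 0, 0]},
  {"delta_pos": [0, 0, 0]},
  {"delta_pos": [0, 0, 0]},
  {"delta_pos": [0, 0, 0]},
  {"delta_pos": [0, 0, 0]},
  {"delta_pos": [0, 0, 0]},
  {"delta_pos": [0, 0, 0]},
  {"delta_pos": [0, 0, 0]},
], grip=255, grip_force=50)

```text
invalid input at $.targets[0]: expected keys delta_pos, angular
```

jog_arm([
  {"delta_pos": [0, 0, 0], "angular": [0, 0, 0]},
  {"delta_pos": [0, 0, 0], "angular": [0, 0, 0]},
  {"delta_pos": [0, 0, 0], "angular": [0, 0, 0]},
  {"delta_pos": [0, 0, 0], "angular": [0, 0, 0]},
  {"delta_pos": [0, 0, 0], "angular": [0, 0, 0]},
  {"delta_pos": [0, 0, 0], "angular": [0, 0, 0]},
  {"delta_pos": [0, 0, 0], "angular": [0, 0, 0]},
  {"delta_pos": [0, 0, 0], "angular": [0, 0, 0]},
  {"delta_pos": [0, 0, 0], "angular": [0, 0, 0]},
  {"delta_pos": [0, 0, 0], "angular": [0, 0, 0]},
], grip=255, grip_force=50)

```text
time_s: 3.23
ee_pos: [0.5126, -0.018, 0.1087]
tool_rot: [0.766, 0.643, 0.0, 0.0]
contact_force: [-1.6, 1.1, 5.9]
finger_gap: 0.009
finger_force: 50.2
```

jog_arm([
  {"delta_pos": [0, 0, -15], "angular": [0, 0, 0]},
  {"delta_pos": [0, 0, -40], "angular": [0, 0, 0]},
  {"delta_pos": [0, 0, -75], "angular": [0, 0, 0]},
  {"delta_pos": [0, 0, -110], "angular": [0, 0, 0]},
  {"delta_pos": [0, 0, -140], "angular": [0, 0, 0]},
  {"delta_pos": [0, 0, -155], "angular": [0, 0, 0]},
  {"delta_pos": [0, 0, -155], "angular": [0, 0, 0]},
  {"delta_pos": [0, 0, -155], "angular": [0, 0, 0]},
])

```text
time_s: 3.9
ee_pos: [0.5125, -0.018, 0.2633]
tool_rot: [0.766, 0.643, 0.0, 0.0]
contact_force: [0.1, -0.5, -3.0]
finger_gap: 0.0093
finger_force: 49.3
```

jog_arm([
  {"delta_pos": [20, -3, 0], "angular": [0, 0, -2]},
  {"delta_pos": [55, -8, 0], "angular": [0, 0, -4]},
  {"delta_pos": [90, -13, 0], "angular": [0, 0, -7]},
  {"delta_pos": [125, -18, 0], "angular": [0, 0, -10]},
  {"delta_pos": [160, -23, 0], "angular": [0, 0, -12]},
  {"delta_pos": [195, -29, 0], "angular": [0, 0, -15]},
  {"delta_pos": [230, -34, 0], "angular": [0, 0, -17]},
  {"delta_pos": [265, -39, 0], "angular": [0, 0, -20]},
  {"delta_pos": [295, -43, 0], "angular": [0, 0, -22]},
  {"delta_pos": [318, -47, 0], "angular": [0, 0, -24]},
  {"delta_pos": [329, -48, 0], "angular": [0, 0, -24]},
  {"delta_pos": [329, -48, 0], "angular": [0, 0, -24]},
])

```text
time_s: 4.9
ee_pos: [0.5208, 0.3159, 0.2606]
tool_rot: [0.614, 0.789, -0.002, -0.001]
contact_force: [0.9, -1.1, -1.6]
finger_gap: 0.0093
finger_force: 49.3
```

jog_arm([
  {"delta_pos": [0, 0, 0], "angular": [0, 0, 0]},
  {"delta_pos": [0, 0, 0], "angular": [0, 0, 0]},
])

```text
time_s: 5.07
ee_pos: [0.5213, 0.3129, 0.2619]
tool_rot: [0.615, 0.788, -0.001, -0.0]
contact_force: [0.7, -0.1, -1.7]
finger_gap: 0.0094
finger_force: 49.3
```

```bash
python3 go.py .521 .3142 .163 14.1; python3 -c "
from h import *
a=snap('wrist','w2');b=snap('scene','s2')
s=cv2.resize(b[170:320,390:540],(400,400),interpolation=cv2.INTER_CUBIC)
w=cv2.resize(a[0:400,120:520],(400,400))
cv2.imwrite('pics/c3.png',np.hstack([w,s])[:,:,::-1])"
```

```text
t 5.07 pos [0.5213 0.3129 0.2619] yawY 14.02 j [ 0.52  0.37  1.64 -0.    1.14  0.28] gap 0.00938535020830367 F [ 0.7 -0.1 -1.7] 49.2679238319397
delta [ 1.5  0.2 98.9] ang [-0.15  0.07 -0.08]
```

View pics/c3.png

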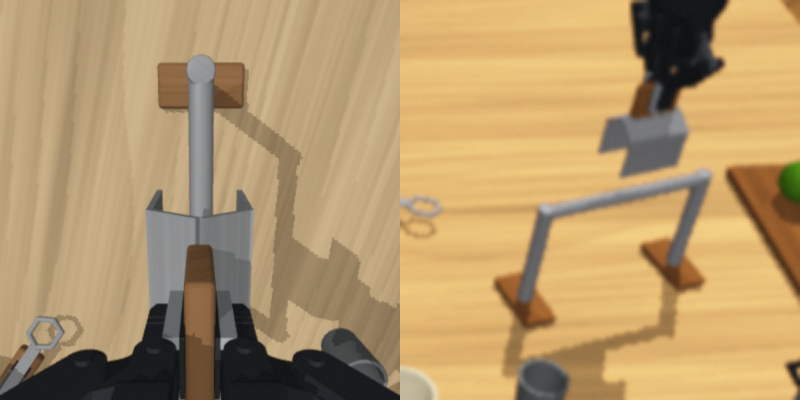

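The guard ridge and legs (centre column ≈200) line up with the bar (column ≈201), and the legs are clear above it. Lowering now.

jog_arm([
  {"delta_pos": [0, 0, 15], "angular": [0, 0, 0]},
  {"delta_pos": [0, 0, 35], "angular": [0, 0, 0]},
  {"delta_pos": [0, 0, 55], "angular": [0, 0, 0]},
  {"delta_pos": [0, 0, 72], "angular": [0, 0, 0]},
  {"delta_pos": [0, 0, 85], "angular": [0, 0, 0]},
  {"delta_pos": [0, 0, 92], "angular": [0, 0, 0]},
  {"delta_pos": [0, 0, 97], "angular": [0, 0, 0]},
  {"delta_pos": [0, 0, 97], "angular": [0, 0, 0]},
  {"delta_pos": [0, 0, 97], "angular": [0, 0, 0]},
])

```text
time_s: 5.92
ee_pos: [0.5224, 0.3143, 0.1669]
tool_rot: [0.615, 0.788, 0.0, 0.0]
contact_force: [0.4, -0.4, -1.7]
finger_gap: 0.0093
finger_force: 49.2
```

jog_arm([
  {"delta_pos": [0, 0, 1], "angular": [0, 0, 0]},
  {"delta_pos": [0, 0, 2], "angular": [0, 0, 0]},
  {"delta_pos": [0, 0, 2], "angular": [0, 0, 0]},
])

```text
time_s: 6.17
ee_pos: [0.5221, 0.3145, 0.1648]
tool_rot: [0.615, 0.788, 0.0, 0.0]
contact_force: [-0.1, 0.2, -2.6]
finger_gap: 0.0091
finger_force: 49.2
```

jog_arm([
  {"delta_pos": [0, 0, 1], "angular": [0, 0, 0]},
  {"delta_pos": [0, 0, 2], "angular": [0, 0, 0]},
  {"delta_pos": [0, 0, 2], "angular": [0, 0, 0]},
])

```text
time_s: 6.42
ee_pos: [0.5218, 0.3142, 0.1622]
tool_rot: [0.615, 0.788, -0.0, -0.0]
contact_force: [0.9, -0.1, -2.5]
finger_gap: 0.0093
finger_force: 49.2
```

jog_arm([
  {"delta_pos": [0, 0, 1], "angular": [0, 0, 0]},
  {"delta_pos": [0, 0, 2], "angular": [0, 0, 0]},
  {"delta_pos": [0, 0, 2], "angular": [0, 0, 0]},
])

```text
time_s: 6.67
ee_pos: [0.5221, 0.3144, 0.1616]
tool_rot: [0.615, 0.788, 0.0, 0.0]
contact_force: [-3.4, -1.6, 7.7]
finger_gap: 0.0096
finger_force: 50.9
```

Contact made (+10 N). Releasing.

jog_arm([
  {"delta_pos": [0, 0, 0], "angular": [0, 0, 0]},
  {"delta_pos": [0, 0, 0], "angular": [0, 0, 0]},
  {"delta_pos": [0, 0, 0], "angular": [0, 0, 0]},
  {"delta_pos": [0, 0, 0], "angular": [0, 0, 0]},
  {"delta_pos": [0, 0, 0], "angular": [0, 0, 0]},
  {"delta_pos": [0, 0, 0], "angular": [0, 0, 0]},
], grip=110)

```text
time_s: 7.17
ee_pos: [0.5219, 0.3143, 0.1602]
tool_rot: [0.615, 0.788, -0.0, -0.0]
contact_force: [0.8, -1.0, 0.2]
finger_gap: 0.0483
finger_force: 0.0
```

jog_arm([
  {"delta_pos": [0, 0, -12], "angular": [0, 0, 0]},
  {"delta_pos": [0, 0, -30], "angular": [0, 0, 0]},
  {"delta_pos": [0, 0, -60], "angular": [0, 0, 0]},
  {"delta_pos": [0, 0, -80], "angular": [0, 0, 0]},
  {"delta_pos": [0, 0, -90], "angular": [0, 0, 0]},
  {"delta_pos": [0, 0, -90], "angular": [0, 0, 0]},
  {"delta_pos": [0, 0, -90], "angular": [0, 0, 0]},
])

```text
time_s: 7.75
ee_pos: [0.5218, 0.3142, 0.2505]
tool_rot: [0.615, 0.788, 0.0, 0.0]
contact_force: [0.7, -0.6, -0.2]
finger_gap: 0.0486
finger_force: 0.0
```

```bash
python3 go.py .477 -.3195 .25 6.4; python3 -c "
from h import *
a=snap('wrist','w3');b=snap('scene','s3')
s=cv2.resize(b[190:340,390:540],(400,400),interpolation=cv2.INTER_CUBIC)
w=cv2.resize(a[0:400,120:520],(400,400))
cv2.imwrite('pics/c4.png',np.hstack([w,s])[:,:,::-1])"
```

```text
t 7.75 pos [0.5218 0.3142 0.2505] yawY 14.09 j [ 0.52  0.38  1.65 -0.    1.11  0.28] gap 0.04861624744961386 F [ 0.7 -0.6 -0.2] 0.0
delta [-6.038e+02 -1.977e+02  3.000e-01] ang [ 0.03 -0.01  7.69]
```

View pics/c4.png

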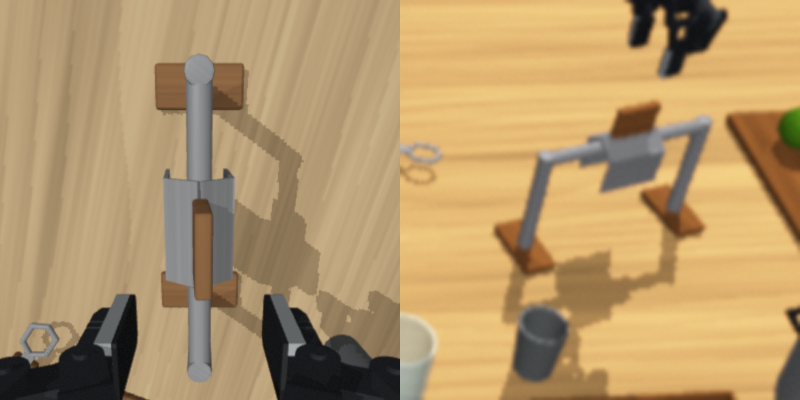

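The guard hangs astride the bar, released, with only a slight tilt. Moving to the flap.

jog_arm([
  {"delta_pos": [-20, -7, 0], "angular": [0, 0, 1]},
  {"delta_pos": [-58, -19, 0], "angular": [0, 0, 3]},
  {"delta_pos": [-97, -32, 0], "angular": [0, 0, 5]},
  {"delta_pos": [-136, -45, 0], "angular": [0, 0, 7.7]},
  {"delta_pos": [-175, -57, 0], "angular": [0, 0, 7.7]},
  {"delta_pos": [-214, -70, 0], "angular": [0, 0, 7.7]},
  {"delta_pos": [-253, -83, 0], "angular": [0, 0, 7.7]},
  {"delta_pos": [-292, -96, 0], "angular": [0, 0, 7.7]},
  {"delta_pos": [-331, -108, 0], "angular": [0, 0, 7.7]},
  {"delta_pos": [-370, -121, 0], "angular": [0, 0, 7.7]},
  {"delta_pos": [-400, -131, 0], "angular": [0, 0, 7.7]},
  {"delta_pos": [-400, -131, 0], "angular": [0, 0, 7.7]},
])

```text
time_s: 8.85
ee_pos: [0.491, -0.1101, 0.249]
tool_rot: [0.668, 0.744, -0.001, -0.001]
contact_force: [0.5, 0.6, -0.4]
finger_gap: 0.049
finger_force: 0.0
```

```bash
python3 go.py .477 -.3195 .25 6.4
```

```text
t 8.85 pos [ 0.491  -0.1101  0.249 ] yawY 6.14 j [-0.24  0.22  1.88 -0.    1.04 -0.35] gap 0.04899361175218112 F [ 0.5  0.6 -0.4] 0.0
delta [-206.7  -36.3   -0.8] ang [-0.14  0.04 -0.26]
```

jog_arm([
  {"delta_pos": [-40, -7, 0], "angular": [0, 0, 0]},
  {"delta_pos": [-80, -14, 0], "angular": [0, 0, 0]},
  {"delta_pos": [-120, -21, 0], "angular": [0, 0, 0]},
  {"delta_pos": [-160, -28, 0], "angular": [0, 0, 0]},
  {"delta_pos": [-190, -34, 0], "angular": [0, 0, 0]},
  {"delta_pos": [-207, -37, 0], "angular": [0, 0, 0]},
  {"delta_pos": [-207, -37, 0], "angular": [0, 0, 0]},
  {"delta_pos": [-207, -37, 0], "angular": [0, 0, 0]},
  {"delta_pos": [-207, -37, 0], "angular": [0, 0, 0]},
])

```text
time_s: 9.6
ee_pos: [0.478, -0.3142, 0.2492]
tool_rot: [0.667, 0.745, 0.0, -0.001]
contact_force: [0.7, -0.1, -0.6]
finger_gap: 0.0484
finger_force: 0.0
```

```bash
python3 go.py .477 -.3195 .103 6.4; python3 -c "
from h import *
snap('wrist','w4')
print(proj('w4',[[.477,-.3195,.13]]))"
```

```text
t 9.6 pos [ 0.478  -0.3142  0.2492] yawY 6.4 j [-0.6   0.33  1.73  0.    1.09 -0.71] gap 0.04838558586647839 F [ 0.7 -0.1 -0.6] 0.0
delta [ -5.5  -1.3 146.2] ang [-0.09 -0.11 -0.01]
[[316.35114492 235.00643258]]
```

View pics/w4.png

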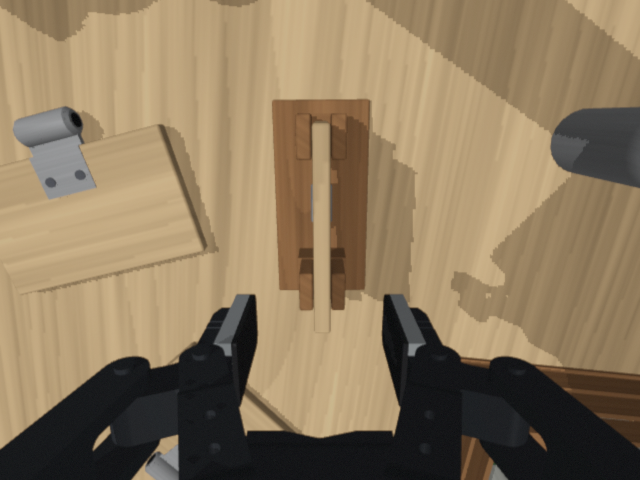

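The flap's top edge runs from (321,123) to (322,332), clean and upright in its rack.

```bash
python3 - <<'E'
from h import *
yaw=lambda d: np.degrees(np.arctan2(-d[0],d[1]))
for z in(.13,):
  a,b=atz('w4',(321,123),z),atz('w4',(321.8,332),z);print((a+b)/2,yaw(a-b),np.linalg.norm(a-b))
K=np.array([atz('w4',p,.012) for p in[(273,100),(369,100),(365,290),(280,290)]]);print(K.mean(0),yaw(K[0]-K[3]),yaw(K[1]-K[2]),np.linalg.norm(K[0]-K[3]))
E
```

```text
[ 0.48050736 -0.31961392  0.13      ] 6.63540691739847 0.1483340949824159
[ 0.4813942  -0.32060643  0.012     ] 6.644210198823862 7.1259109354955665 0.18599908680614732
```

jog_arm([
  {"delta_pos": [-5.5, 1, 35], "angular": [0, 0, -0.2]},
  {"delta_pos": [-5.5, 1, 70], "angular": [0, 0, -0.2]},
  {"delta_pos": [-5.5, 1, 100], "angular": [0, 0, -0.2]},
  {"delta_pos": [-5.5, 1, 125], "angular": [0, 0, -0.2]},
  {"delta_pos": [-5.5, 1, 140], "angular": [0, 0, -0.2]},
  {"delta_pos": [-5.5, 1, 148], "angular": [0, 0, -0.2]},
  {"delta_pos": [-5.5, 1, 151], "angular": [0, 0, -0.2]},
  {"delta_pos": [-5.5, 1, 151], "angular": [0, 0, -0.2]},
])

```text
time_s: 10.32
ee_pos: [0.4803, -0.32, 0.0992]
tool_rot: [0.665, 0.747, 0.0, -0.0]
contact_force: [-0.2, -0.7, 1.1]
finger_gap: 0.0483
finger_force: 0.0
```

jog_arm([
  {"delta_pos": [0, 0, 0], "angular": [0, 0, 0]},
  {"delta_pos": [0, 0, 0], "angular": [0, 0, 0]},
  {"delta_pos": [0, 0, 0], "angular": [0, 0, 0]},
  {"delta_pos": [0, 0, 0], "angular": [0, 0, 0]},
  {"delta_pos": [0, 0, 0], "angular": [0, 0, 0]},
  {"delta_pos": [0, 0, 0], "angular": [0, 0, 0]},
  {"delta_pos": [0, 0, 0], "angular": [0, 0, 0]},
  {"delta_pos": [0, 0, 0], "angular": [0, 0, 0]},
], grip=255, grip_force=60)

```text
time_s: 10.98
ee_pos: [0.4806, -0.3212, 0.1006]
tool_rot: [0.665, 0.747, 0.0, 0.001]
contact_force: [-0.9, 1.1, 6.3]
finger_gap: 0.011
finger_force: 59.5
```

jog_arm([
  {"delta_pos": [0, 0, -10], "angular": [0, 0, 0]},
  {"delta_pos": [0, 0, -28], "angular": [0, 0, 0]},
  {"delta_pos": [0, 0, -50], "angular": [0, 0, 0]},
  {"delta_pos": [0, 0, -75], "angular": [0, 0, 0]},
  {"delta_pos": [0, 0, -100], "angular": [0, 0, 0]},
  {"delta_pos": [0, 0, -120], "angular": [0, 0, 0]},
  {"delta_pos": [0, 0, -130], "angular": [0, 0, 0]},
  {"delta_pos": [0, 0, -130], "angular": [0, 0, 0]},
  {"delta_pos": [0, 0, -130], "angular": [0, 0, 0]},
])

```text
time_s: 11.73
ee_pos: [0.4799, -0.3207, 0.2293]
tool_rot: [0.665, 0.747, 0.0, 0.0]
contact_force: [0.6, -0.6, -2.9]
finger_gap: 0.011
finger_force: 58.6
```

```bash
python3 go.py .511 -.0265 .23 -9.9
```

```text
t 11.73 pos [ 0.4799 -0.3207  0.2293] yawY 6.58 j [-0.61  0.36  1.74  0.    1.05 -0.72] gap 0.010982994759103784 F [ 0.6 -0.6 -2.9] 58.63873064517975
delta [288.7  64.7  -0.7] ang [2.000e-02 1.000e-02 1.648e+01]
```

jog_arm([
  {"delta_pos": [15, 3, 0], "angular": [0, 0, 1]},
  {"delta_pos": [45, 10, 0], "angular": [0, 0, 3]},
  {"delta_pos": [80, 18, 0], "angular": [0, 0, 5]},
  {"delta_pos": [115, 26, 0], "angular": [0, 0, 7]},
  {"delta_pos": [150, 34, 0], "angular": [0, 0, 9]},
  {"delta_pos": [185, 42, 0], "angular": [0, 0, 11]},
  {"delta_pos": [220, 49, 0], "angular": [0, 0, 13]},
  {"delta_pos": [250, 56, 0], "angular": [0, 0, 15]},
  {"delta_pos": [275, 62, 0], "angular": [0, 0, 16.5]},
  {"delta_pos": [289, 65, 0], "angular": [0, 0, 16.5]},
  {"delta_pos": [289, 65, 0], "angular": [0, 0, 16.5]},
  {"delta_pos": [289, 65, 0], "angular": [0, 0, 16.5]},
])

```text
time_s: 12.73
ee_pos: [0.5105, -0.0256, 0.2278]
tool_rot: [0.765, 0.644, -0.001, -0.001]
contact_force: [-1.4, -0.2, -1.5]
finger_gap: 0.011
finger_force: 58.6
```

jog_arm([
  {"delta_pos": [0, 0, 0], "angular": [0, 0, 0]},
  {"delta_pos": [0, 0, 0], "angular": [0, 0, 0]},
])

```text
time_s: 12.9
ee_pos: [0.511, -0.0271, 0.2287]
tool_rot: [0.766, 0.643, -0.001, -0.0]
contact_force: [0.3, -0.7, -1.1]
finger_gap: 0.0111
finger_force: 58.6
```

```bash
python3 go.py .511 -.0265 .164 -9.9; python3 -c "
from h import *
a=snap('wrist','w5');b=snap('scene','s5');c=snap('top','t5')
w=cv2.resize(a[60:460,120:520],(400,400))
s=cv2.resize(b[190:310,300:420],(400,400),interpolation=cv2.INTER_CUBIC)
cv2.imwrite('pics/c5.png',np.hstack([w,s])[:,:,::-1])
"
```

```text
t 12.9 pos [ 0.511  -0.0271  0.2287] yawY -9.97 j [-0.08  0.26  1.88 -0.    1.    0.1 ] gap 0.011065977388572101 F [ 0.3 -0.7 -1.1] 58.62674832344055
delta [ 0.6 -0.1 64.7] ang [-0.07  0.02 -0.07]
```

View pics/c5.png

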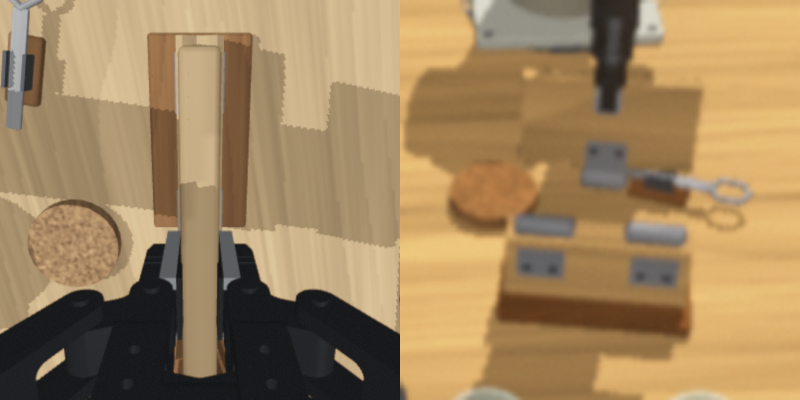

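```bash
python3 - <<'E'
from h import *
S=lambda x,y:(300+(x-400)/3.3333,190+y/3.3333)
p=proj('s5',[[.511,-.0265,.085],[.511,-.0271,.148],[.511,-.0171,.148],[.511,-.0171,.085]]);print(p.round(1).tolist(),'meas jamb',S(601,230),'leaf',S(604,178))
print(np.load('pics/w5.npz')['K'][0,2])
cv2.imwrite('pics/c6.png',np.hstack([cv2.resize(cv2.imread('pics/s5.png')[220:280,325:395],(700,600),interpolation=cv2.INTER_CUBIC)]))
E
```

```text
[[358.8, 258.2], [359.9, 242.5], [363.3, 242.4], [361.9, 258.1]] meas jamb (360.3006030060301, 259.0006900069001) leaf (361.2006120061201, 243.40053400534006)
319.3242919001667
```

View pics/c6.png

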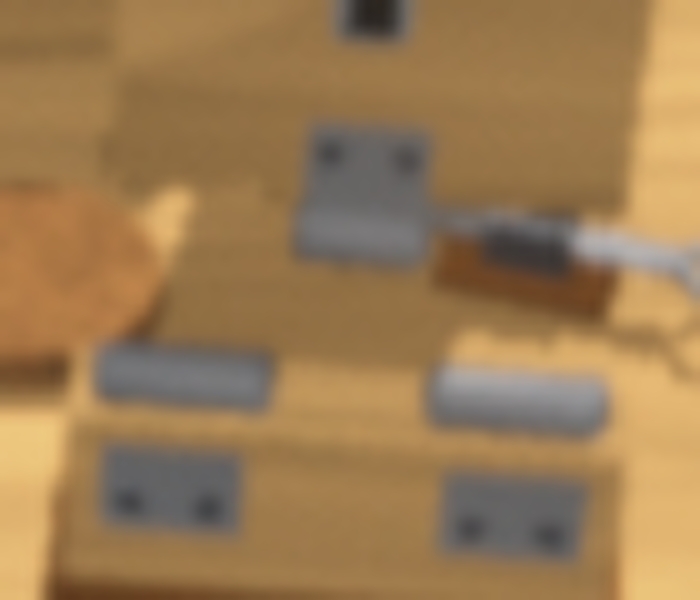

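The flap knuckle (crop mid column ≈361) sits over the gap between the block knuckles (mid ≈351) as the perspective predicts, within ~0.5 mm. Lowering.

jog_arm([
  {"delta_pos": [0.5, 0, 10], "angular": [0, 0, 0]},
  {"delta_pos": [0.5, 0, 22], "angular": [0, 0, 0]},
  {"delta_pos": [0.5, 0, 32], "angular": [0, 0, 0]},
  {"delta_pos": [0.5, 0, 40], "angular": [0, 0, 0]},
  {"delta_pos": [0.5, 0, 46], "angular": [0, 0, 0]},
  {"delta_pos": [0.5, 0, 51], "angular": [0, 0, 0]},
  {"delta_pos": [0.5, 0, 55], "angular": [0, 0, 0]},
  {"delta_pos": [0.5, 0, 58], "angular": [0, 0, 0]},
  {"delta_pos": [0.5, 0, 58], "angular": [0, 0, 0]},
  {"delta_pos": [0.5, 0, 58], "angular": [0, 0, 0]},
])

```text
time_s: 13.88
ee_pos: [0.5117, -0.0257, 0.1714]
tool_rot: [0.766, 0.643, 0.0, 0.0]
contact_force: [-0.2, 0.4, -1.7]
finger_gap: 0.0114
finger_force: 58.6
```

jog_arm([
  {"delta_pos": [0, 0, 1], "angular": [0, 0, 0]},
  {"delta_pos": [0, 0, 2], "angular": [0, 0, 0]},
  {"delta_pos": [0, 0, 2], "angular": [0, 0, 0]},
  {"delta_pos": [0, 0, 2], "angular": [0, 0, 0]},
])

```text
time_s: 14.22
ee_pos: [0.5116, -0.0257, 0.1694]
tool_rot: [0.766, 0.643, 0.0, 0.0]
contact_force: [-0.3, 0.2, -2.4]
finger_gap: 0.0112
finger_force: 58.6
```

jog_arm([
  {"delta_pos": [0, 0, 1], "angular": [0, 0, 0]},
  {"delta_pos": [0, 0, 2], "angular": [0, 0, 0]},
  {"delta_pos": [0, 0, 2], "angular": [0, 0, 0]},
  {"delta_pos": [0, 0, 2], "angular": [0, 0, 0]},
])

```text
time_s: 14.55
ee_pos: [0.5115, -0.0257, 0.1672]
tool_rot: [0.766, 0.643, -0.0, -0.0]
contact_force: [0.7, -0.8, -2.1]
finger_gap: 0.0109
finger_force: 58.6
```

jog_arm([
  {"delta_pos": [0, 0, 1], "angular": [0, 0, 0]},
  {"delta_pos": [0, 0, 2], "angular": [0, 0, 0]},
  {"delta_pos": [0, 0, 2], "angular": [0, 0, 0]},
  {"delta_pos": [0, 0, 2], "angular": [0, 0, 0]},
])

```text
time_s: 14.88
ee_pos: [0.5116, -0.0257, 0.1656]
tool_rot: [0.766, 0.643, 0.0, 0.0]
contact_force: [-1.0, 0.8, 3.3]
finger_gap: 0.0112
finger_force: 59.3
```

Seated where expected (0.1656). A slight extra push, then check.

jog_arm([
  {"delta_pos": [0, 0, 0.7], "angular": [0, 0, 0]},
  {"delta_pos": [0, 0, 0.7], "angular": [0, 0, 0]},
  {"delta_pos": [0, 0, 0.7], "angular": [0, 0, 0]},
  {"delta_pos": [0, 0, 0.7], "angular": [0, 0, 0]},
])

```text
time_s: 15.22
ee_pos: [0.5118, -0.0257, 0.1656]
tool_rot: [0.766, 0.643, 0.0, 0.0]
contact_force: [-4.1, 0.2, 10.1]
finger_gap: 0.0111
finger_force: 60.4
```

```bash
python3 - <<'E'
from h import *
a=snap('scene','s7');b=snap('scene','s7')
c=lambda x,y,w,h:cv2.resize(a[y:y+h,x:x+w],(400,480),interpolation=cv2.INTER_CUBIC)
cv2.imwrite('pics/c7.png',np.hstack([c(320,200,80,96),c(425,205,100,120)])[:,:,::-1])
E
```

```text
(no output)
```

View pics/c7.png

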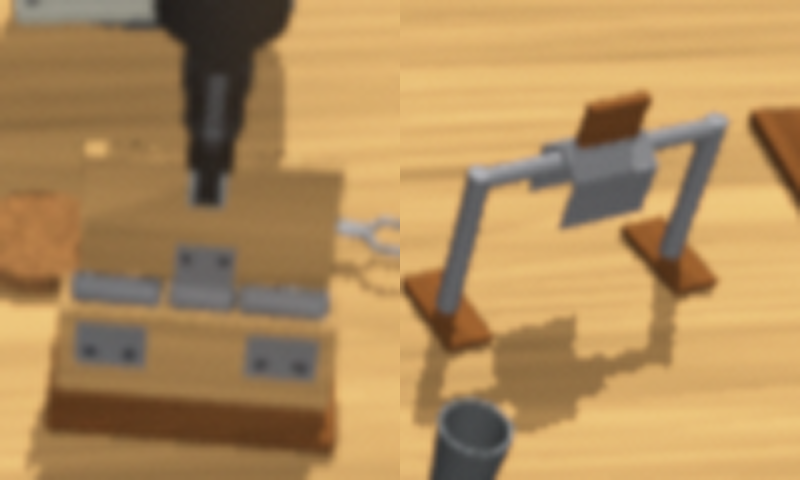

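The three knuckles line up. The flap is about 2 mm along the axis (6 allowed) and upright, and the guard is still on the bar. Handing in.

```bash
python3 -c "
from plant import manip
print(manip.job_done())"
```

```text
the job is handed in; nothing more can be done
None
```

The guard hangs released on the towel rail, and the flap is held upright with its knuckle seated in the groove, about 2 mm off centre along the pin axis (6 mm allowed). I saw no contact with the cup, flask or glasses; the job was handed in at about 15 s of the 54 s limit, and no verdict was returned.

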